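# Feel out the dynamo with the loose rotor and put it away

## Robot

A 6-joint arm with a two-finger parallel gripper is mounted at the origin on the work surface. World frame = base frame: x ahead of the robot, y to its left, z up, the work surface at z = 0. Lengths are in m, angles in rad, forces in N, time in s.
With the tool pointing down it reaches from about 0.2 to 0.875 m from the base axis. Payload 3.4 kg.
Tool frame: the origin (TCP) lies on the centre line of the jaws, within the pads' length; the fingertips stand 22 mm ahead of it and the grasp point (between the pads) lies 3 mm ahead of it; z points along the fingers, y is the line along which they close (so a half turn about z gives the same grasp; the last joint's range is limited). The gripper opens to 94 mm and grips with 3 to 60 N. Pads are 16 mm wide; open, the fingers measure 119 mm over their backs; the gripper's body (75 mm by 177 mm) begins 78 mm behind the grasp point.
Start: joints at [1.037, 0.276, 1.505, -0, 1.361, -0.121], TCP at [0.231, 0.527, 0.188] pointing down, gripper open.
Joint ranges: [-2.89, 2.89], [-0.75, 2.08], [0.22, 2.7], [-1.18, 4.32], [0.11, 2.71], [-2.7, 2.7]. Speed limits (rad/s): [2.57, 2.57, 3.14, 3.14, 3.14, 3.14].

## Interface

Orientations are given as a 3x3 rotation matrix whose columns are the frame's x, y, z axes.
In Python, from plant import manip gives the robot as it stands.
- The arm moves only by the shell command python3 -m inch 'ROWS' [FORCE]. ROWS is JSON, a list of rows, each a list of 3 entries, a list of its own where there are three numbers: the opening, from -1 (shut) to 1 (fully open), so that 0 is half open, then the shift along the tool's x, y, z in cm, then the turn, a rotation vector about the tool's x, y, z in degrees. In form: [[claw, [x, y, z], [wx, wy, wz]], ...]. A call has 1 to 10 rows; each row is the pose to reach, as a shift and turn from the pose commanded when the call began, along the tool's axes at that moment; what a row does not reach only later rows make up. A row lasts 1/10 s, in which the tool goes at most 50 mm and 8.59 degrees, less where a joint would pass 70% of its speed; a pose out of reach is approached as far as the arm can. A call with a gripper value outside its range is refused whole. The fingers move at their own pace and stop on an object; FORCE is the grip in N (left out, the last holds). Time passes only in rows, so rows that repeat a pose let the fingers close. It gives the time, the measured TCP pose, the force, the opening and the grip force at its end, in the units of the state.
- manip.get_state(): the state, without advancing time (a new reading comes with each control period).
- manip.capture(name): name is "scene" or "top" or "wrist"; returns the picture (384x512x3 uint8, red, green, blue); there is no depth.
- manip.camera_model(name): a dict with "fx", "fy", "cx", "cy" (pixels), "origin" and "rotation" of the camera in the world. Camera axes: x right, y down, z forward; pixel columns grow to the right and rows downward; lengths in m; the calibration is good to about 2 mm. A picture is of the moment at which its call begins: read the wrist's pose just before it. camera_model takes no time and is no camera call; for the wrist camera it gives the pose at the moment of the call.
- manip.sign_off(): hands the job in; it is judged then, once.
Trained networks look in the newest picture that a camera, given by its name, has taken for a name from the list of things; names that differ only in an ending like _2 or _b are one class to them, and where a whole thing is asked for, a point or a joint stands for the part that bears it (a point fixed in the world has none). Each returns a list of dicts, best first, with "p" (0 to 1); they miss things now and then, are a little off and sometimes report something else, mostly with a low value. They report only what shows in the picture. A call takes as long as a camera call. They do not tell look-alikes from the thing itself.
- manip.search_frame(camera, thing): "xyz" ([x, y, z] in m, in the coordinates of the camera as it stood for that picture, good to about 4 mm: the middle of the surface that is visible of it).
The state is a dict: "clock": time; "joint_positions": joint angles; "joint_velocities": joint speeds; "joint_torque": joint torques, N m; "eef_pos": TCP position; "eef_rot": TCP orientation; "ft_force": force on the tool from outside, world axes, zero at the start; "wrist_torque": the same for the moment, N m; "opening": opening from 0.0 (shut) to 1.0 (fully open); "grip_force": force on a finger pad.
Only numpy, scipy, OpenCV 4.12 (cv2) and the standard library are available. Lean on these libraries where they do the work, as an engineer would, in place of code of your own. Each camera call takes 0.05 s, during which the arm holds its last target. There are 200 camera calls.

## Task

One of the three bottle dynamos on the rubber mat has a rotor that has broken off and slides about inside its sealed shell. Pick the dynamos up one at a time and tip or shake each gently end to end, until you have felt that loose piece slide to the one end and back to the other. Lay that faulty dynamo in the empty side of the parts drawer, leave the two sound ones lying on the mat, and push the drawer gently until it is fully home.

Things in the scene. Friction and masses are not known exactly. Their poses are not given: they have to be found in the camera images.
- dynamo_a: bottle dynamo, steel, one of three alike (any may be the faulty one), lying on its flat bracket. Origin: centre of the bracket plate's underside; x along the level shell axis to the black roller, z up. Shell 42 mm across, axis at z = 30, x = -44 to 44 mm; roller 23 mm across to x = 72; terminal to x = -55; bracket plate 60 x 34 x 4 mm. Grip the shell across at x = 0, fingers closing along y
- dynamo_b: as dynamo_a. Each weighs 300 to 390 g with its 140 g rotor; weight tells nothing. In a sound one the rotor is fast (under 1 mm of play). In the faulty one it slides along x, 38 mm from end to end, friction about 0.15: it runs when x is tipped 15 degrees or more or jerked, and stays put when level; this shifts the moment about y by 0.05 N m (average many readings). It starts at the terminal end
- dynamo_c: as dynamo_a. The names and places say nothing of which one is faulty: it is drawn anew each time. The thin shell dents under a hard squeeze: grip it with 60 N or less; the rotor chips if it is slammed against its housing by hard shaking; set the dynamos down, do not drop them
- mat: fixed grey rubber mat, 190 (x) x 320 (y) x 3 mm, on the bench; origin at the centre of its underside, z up; the three dynamos lie side by side on it about 100 mm apart along its y, their axes along its x
- chest: fixed low wooden drawer unit, 320 mm wide (y) and 90 mm high, left or right of the mat; origin on the bench, midway across its width; the carcass face (its opening) is the plane x = +90 mm and the carcass reaches to x = +300 mm; the drawer comes out towards -x. The unit holds the spanner and the axle on its top
- drawer (a joint): how far the wooden drawer stands open, m: 0 fully home against a wooden stop, starts 0.145 to 0.163; moves along the unit's x on worn runners with about 2.5 N of friction (plus 6 N per m/s). Loads above about 20 N on the drawer or unit are rough handling
- bay (a point): point on the floor of the empty wide side of the drawer, moving with it, axes as the unit's; that side is 154 mm wide (y -77 to +77 of this point), from x = -75 (inside of the front board) to x = +102 mm, walls 50 mm above its floor, floor 16 mm above the bench. With the drawer open, the part from x = -75 to about +70 is clear of the carcass
- small_bay (a point): point on the floor of the small side of the drawer (102 mm wide, centred on this point in y), where the chrome bell and the black grip lie
- push (a point): centre of the outer face of the drawer's front board below the finger notch, 36 mm above the bench; the outside looks to the unit's -x. The board is 14 mm thick and 78 mm high over the bench (58 mm in the 70 mm wide notch); push here along the unit's +x
- bell: chrome bicycle bell, dome 54 mm across and 34 mm high, in the small side of the drawer; stays there; origin under its centre
- grip: black rubber handlebar grip, 116 mm long, 30 mm thick, in the small side of the drawer; stays there; origin under its centre, x along it
- spanner: flat green steel cone spanner, 174 mm long, 4 mm thick, on top of the drawer unit; leave alone; origin under its centre, x along it
- axle: galvanised pedal axle, 110 mm long, 16 mm thick, on top of the drawer unit; leave alone; origin under its centre, x along it
Things that resemble listed ones, but are neither listed nor needed, are in the scene too. Of the things like the grip, leave any that is orange, turquoise or yellow; of the rest the smaller one is meant.

How it is judged:
By the outcome, as a careful person would: the job done as asked, in the order asked, and still so for the second after the job is handed in, with the robot touching nothing.
It also fails if it takes over 72 s, if anything falls off the work surface, if the arm or the gripper's body presses on something with over 40 N, if the wrist force passes 120 N, or if a joint passes its speed limit or range.

## Working session

There is one attempt and no reset: what is moved stays moved. The work goes in short steps, Python scripts to look and compute and a shell command to move; the robot and the scene stay as the last step left them, time stands still between calls to the robot, and variables do not carry over. Pictures are saved under pics/ and viewed, at most 10 in all, crops included, and the job is handed in when it is done.

```bash
mkdir -p pics; ls; cat > h.py <<'E'
from plant import manip
import numpy as np, cv2
def snap(cam,f=None):
    im=manip.capture(cam)
    if f: cv2.imwrite('pics/'+f,cv2.cvtColor(im,cv2.COLOR_RGB2BGR))
    return im
def world(cam,p,m=None):
    m=m or manip.camera_model(cam); return np.array(m['origin'])+np.array(m['rotation'])@np.array(p)
def pix(cam,u,v,z,m=None):
    m=m or manip.camera_model(cam); d=np.array(m['rotation'])@np.array([(u-m['cx'])/m['fx'],(v-m['cy'])/m['fy'],1]); o=np.array(m['origin']); return o+d*(z-o[2])/d[2]
E
python3 - <<'E'
from h import *
a=snap('scene');b=snap('top','top.png')
cv2.imwrite('pics/scene.png',cv2.cvtColor(a,cv2.COLOR_RGB2BGR))
s=manip.get_state();print({k:np.round(v,3).tolist() for k,v in s.items()})
for c in ['scene','top']:
  for t in ['dynamo_a','mat','chest','drawer','bell']:
    for r in manip.search_frame(c,t)[:5]: print(c,t,round(r['p'],2),world(c,r['xyz']).round(3))
E
```

```text
pics
{'clock': 0.1, 'joint_positions': [1.037, 0.277, 1.506, -0.0, 1.361, -0.121], 'joint_velocities': [0.0, -0.001, -0.003, -0.0, 0.0, 0.002], 'joint_torque': [0.001, -40.546, -23.778, 0.07, 0.03, -0.0], 'eef_pos': [0.23, 0.526, 0.187], 'eef_rot': [[-0.916, 0.401, -0.001], [0.401, 0.916, -0.001], [0.0, -0.002, -1.0]], 'ft_force': [-0.108, 0.486, 0.389], 'wrist_torque': [0.006, -0.026, -0.002], 'grip_force': 0.0, 'opening': 0.998}
scene dynamo_a 0.88 [0.56  0.2   0.043]
scene dynamo_a 0.77 [0.57  0.097 0.043]
scene dynamo_a 0.74 [0.548 0.297 0.039]
scene dynamo_a 0.71 [ 0.494 -0.196  0.021]
scene mat 0.83 [0.567 0.176 0.004]
scene chest 0.82 [ 0.666 -0.239  0.09 ]
scene chest 0.28 [ 0.734 -0.285  0.096]
scene drawer 0.73 [ 0.489 -0.194  0.024]
scene bell 0.73 [ 0.557 -0.283  0.041]
top dynamo_a 0.98 [0.565 0.098 0.047]
top dynamo_a 0.87 [0.555 0.203 0.046]
top dynamo_a 0.58 [0.542 0.306 0.05 ]
top mat 0.82 [0.536 0.192 0.001]
top mat 0.39 [ 0.727 -0.281  0.095]
top chest 0.65 [ 0.626 -0.211  0.086]
top drawer 0.77 [ 0.522 -0.2    0.017]
top bell 0.55 [ 0.733 -0.144  0.1  ]
top bell 0.54 [ 0.548 -0.278  0.041]
```

View pics/top.png

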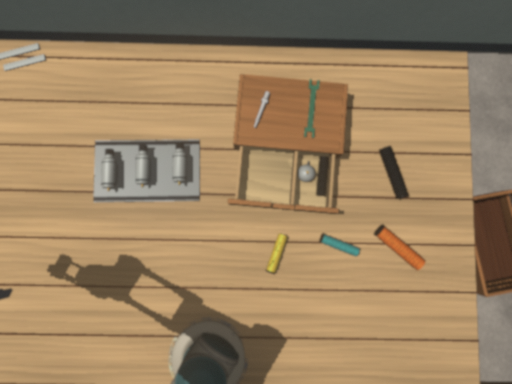

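View pics/scene.png

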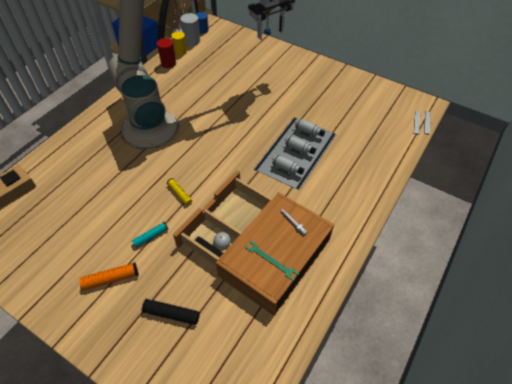

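The top view shows the mat at pixels (95-200, 141-200) with the dynamos side by side. The drawer unit is to its right, with its front board from (229,203) to (341,212). The wide bay is on the left at about (270,178). Next I'll go above the mat.

```bash
cat >> h.py <<'E'
from scipy.spatial.transform import Rotation as Ro
def down(yaw): # tool z down, tool x at world angle yaw(deg)
    c,s=np.cos(np.radians(yaw)),np.sin(np.radians(yaw)); return np.array([[c,s,0],[s,-c,0],[0,0,-1.]])
def rel(pos,R,st=None):
    st=st or manip.get_state(); R0=np.array(st['eef_rot'])
    print('shift cm',(R0.T@(np.array(pos)-st['eef_pos'])*100).round(2),'turn',np.degrees(Ro.from_matrix(R0.T@R).as_rotvec()).round(1))
E
python3 - <<'E'
from h import *
rel([.45,.2,.33],down(180)); rel([.45,.2,.33],down(0))
def ang(p,q,z): a,b=pix('top',*p,z),pix('top',*q,z); print(a.round(3),b.round(3),np.degrees(np.arctan2(*(b-a)[1::-1])).round(1))
ang((233,148),(343,154),.09);ang((240,76),(348,84),.09);ang((229,203),(341,212),.078);ang((95,143),(200,142),.0);ang((240,76),(233,148),.09);ang((348,84),(343,154),.09)
m=manip.camera_model('wrist');s=manip.get_state();R=np.array(s['eef_rot']);print(R.T@(np.array(m['origin'])-s['eef_pos']),(R.T@np.array(m['rotation'])).round(2),m['fx'])
E
```

```text
shift cm [-33.19 -21.13 -14.23] turn [  0.    0.  -23.7]
shift cm [-33.19 -21.13 -14.23] turn [  0.   -0.  156.3]
[ 0.606 -0.062  0.09 ] [ 0.595 -0.379  0.09 ] -91.9
[ 0.82  -0.077  0.09 ] [ 0.804 -0.394  0.09 ] -92.9
[ 0.448 -0.054  0.078] [ 0.429 -0.375  0.078] -93.5
[0.629 0.365 0.   ] [0.639 0.044 0.   ] -88.1
[ 0.82  -0.077  0.09 ] [ 0.606 -0.062  0.09 ] 175.9
[ 0.804 -0.394  0.09 ] [ 0.595 -0.379  0.09 ] 175.7
[ 0.07381114  0.00023159 -0.19757959] [[-0.   -0.97 -0.25]
 [ 1.   -0.    0.  ]
 [-0.   -0.25  0.97]] 338.49461347934084
```

```bash
python3 -m inch '[[1,[-4.5,-3,-2],[0,0,-3]],[1,[-8,-5,-4],[0,0,-6]],[1,[-12,-8,-6],[0,0,-9]],[1,[-16,-10.5,-8],[0,0,-12]],[1,[-20,-13,-10],[0,0,-15]],[1,[-24,-15.5,-12],[0,0,-18]],[1,[-28,-18,-13],[0,0,-21]],[1,[-32,-20,-14],[0,0,-23.7]],[1,[-35,-20,-14],[0,0,-23.7]],[1,[-35,-20,-14],[0,0,-23.7]]]' 40
python3 -m inch '[[1,[0,0,0],[0,0,0]],[1,[0,0,0],[0,0,0]]]'
python3 - <<'E'
from h import *
import json
m=manip.camera_model('wrist'); im=snap('wrist','w1.png')
json.dump({k:np.array(v).tolist() for k,v in m.items()},open('w1.json','w'))
for t in ['dynamo_a','mat']:
    for r in manip.search_frame('wrist',t)[:5]: print(t,round(r['p'],2),world('wrist',r['xyz'],m).round(3))
s=manip.get_state();print(s['clock'],s['eef_pos'],np.array(s['eef_rot']).round(3).tolist())
W=[]
for i in range(4):
    manip.capture('top');s=manip.get_state();W.append(np.r_[s['ft_force'],s['wrist_torque']])
print(np.round(W,3))
E
```

```text
clock: 1.6
eef_pos: [0.4746, 0.2006, 0.3274]
eef_rot: [[-1.0, 0.004, 0.002], [0.004, 1.0, -0.001], [-0.002, -0.001, -1.0]]
ft_force: [-1.2, 0.2, 0.0]
opening: 0.998
grip_force: 0.0
clock: 1.8
eef_pos: [0.47, 0.2037, 0.3275]
eef_rot: [[-1.0, -0.002, -0.001], [-0.002, 1.0, 0.0], [0.001, 0.0, -1.0]]
ft_force: [-0.2, -0.2, 0.2]
opening: 1.0
grip_force: 0.0
dynamo_a 0.88 [0.549 0.212 0.048]
dynamo_a 0.67 [0.541 0.305 0.048]
dynamo_a 0.59 [0.556 0.108 0.052]
mat 0.78 [0.521 0.196 0.003]
mat 0.29 [ 0.538 -0.128  0.015]
1.95 [0.47003657 0.20396375 0.32779289] [[-1.0, -0.003, -0.0], [-0.003, 1.0, 0.0], [0.0, 0.0, -1.0]]
[[ 0.143 -1.015  0.39   0.06  -0.007  0.014]
 [-0.429 -0.221 -0.319  0.013 -0.076 -0.025]
 [-0.518  0.894  0.053  0.067  0.048  0.003]
 [ 0.78  -0.267 -0.597  0.071  0.    -0.025]]
```

View pics/w1.png

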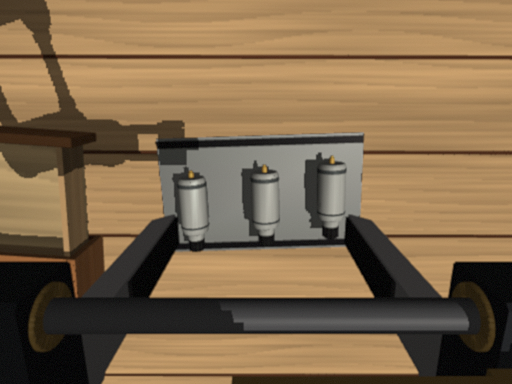

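The view is mirrored (image right is +y, down is +x). The gold terminals face the robot and the black rollers point to +x. The shells are centred at pixels (193,206), (265,202) and (331,194).

```bash
python3 - <<'E'
from h import *
import json
m=json.load(open('w1.json'))
im=cv2.imread('pics/w1.png')
cv2.imwrite('pics/w1c.png',cv2.resize(im[145:260,155:365],None,fx=3.8,fy=3.8,interpolation=cv2.INTER_CUBIC))
for a,b in [((190,174),(197,240)),((264,170),(266.5,236)),((332,160),(331,230))]:
    p,q=pix('w',*a,.033,m),pix('w',*b,.033,m); d=q-p; print(p.round(3),q.round(3),np.linalg.norm(d).round(3),np.degrees(np.arctan2(d[1],d[0])).round(1))
E
```

```text
[0.508 0.099 0.033] [0.615 0.104 0.033] 0.106 3.0
[0.502 0.209 0.033] [0.608 0.213 0.033] 0.106 2.3
[0.487 0.309 0.033] [0.598 0.313 0.033] 0.111 2.3
```

View pics/w1c.png

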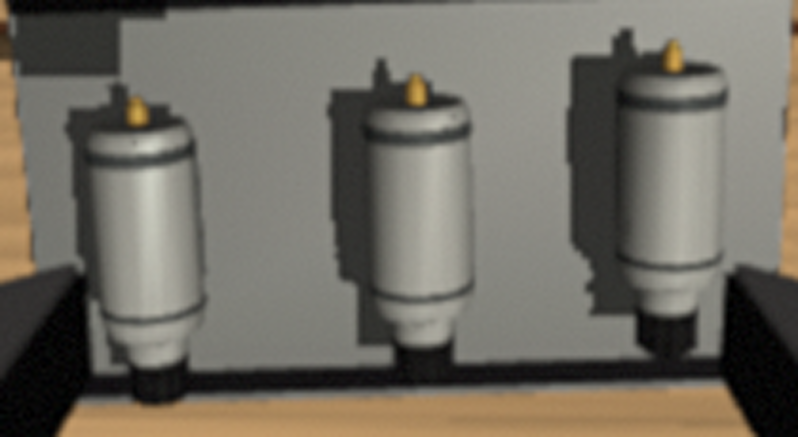

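```bash
python3 - <<'E'
from h import *
import json
m=json.load(open('w1.json'))
for a,b in [((191,170.5),(196.6,249)),((264.5,164.7),(266.6,243)),((332,156),(330.3,237)),]:
    p,q=pix('w',*a,.033,m),pix('w',*b,.0445,m); d=(q-p)*[1,1,0];L=np.linalg.norm(d); d/=L
    yaw=np.degrees(np.arctan2(d[1],d[0])); c=p+d*55/127*L; print(p.round(3),q.round(3),L.round(3),yaw.round(1),c.round(4))
    rel([c[0],c[1],.2],down(180+yaw)); rel([c[0],c[1],.036],down(180+yaw))
E
```

```text
[0.503 0.1   0.033] [0.624 0.105 0.044] 0.121 2.3 [0.5557 0.1023 0.033 ]
shift cm [ -8.49 -10.15  12.78] turn [ 0.   0.  -2.1]
shift cm [ -8.48 -10.15  29.18] turn [ 0.   0.  -2.1]
[0.494 0.209 0.033] [0.614 0.213 0.044] 0.12 1.7 [0.5462 0.211  0.033 ]
shift cm [-7.56  0.72 12.78] turn [ 0.   0.  -1.6]
shift cm [-7.56  0.72 29.18] turn [ 0.   0.  -1.6]
[0.481 0.309 0.033] [0.604 0.31  0.044] 0.123 0.8 [0.5344 0.3094 0.033 ]
shift cm [-6.4  10.57 12.78] turn [ 0.   0.  -0.7]
shift cm [-6.4  10.56 29.18] turn [ 0.   0.  -0.7]
```

```bash
python3 -m inch '[[1,[-4,0.3,4],[0,0,-1]],[1,[-7.9,0.5,8],[0,0,-2]],[1,[-7.9,0.5,13],[0,0,-2]],[1,[-7.9,0.5,18],[0,0,-2]],[1,[-7.9,0.5,22],[0,0,-2]],[1,[-7.9,0.5,25],[0,0,-2]],[1,[-7.9,0.5,27],[0,0,-2]],[1,[-7.9,0.5,28.5],[0,0,-2]],[1,[-7.9,0.5,29.1],[0,0,-2]],[1,[-7.9,0.5,29.1],[0,0,-2]]]' 40
python3 -m inch '[[1,[0,0,0],[0,0,0]],[-0.2,[0,0,0],[0,0,0]],[-0.2,[0,0,0],[0,0,0]],[-0.2,[0,0,0],[0,0,0]],[-0.2,[0,0,0],[0,0,0]],[-0.2,[0,0,0],[0,0,0]],[-0.2,[0,0,0],[0,0,0]]]' 40
```

```text
clock: 3.15
eef_pos: [0.5495, 0.2083, 0.036]
eef_rot: [[-0.999, -0.036, -0.001], [-0.036, 0.999, -0.0], [0.001, -0.0, -1.0]]
ft_force: [-0.2, 0.1, 0.3]
opening: 1.004
grip_force: 0.0
clock: 3.85
eef_pos: [0.5501, 0.2082, 0.0367]
eef_rot: [[-0.999, -0.036, 0.0], [-0.036, 0.999, 0.0], [-0.0, 0.0, -1.0]]
ft_force: [-0.1, 0.2, 0.2]
opening: 0.524
grip_force: 0.0
```

```bash
python3 -m inch '[[-0.8,[0,0,0],[0,0,0]],[-0.8,[0,0,0],[0,0,0]],[-0.8,[0,0,0],[0,0,0]],[-0.8,[0,0,0],[0,0,0]]]' 40
```

```text
clock: 4.25
eef_pos: [0.5501, 0.2082, 0.0367]
eef_rot: [[-0.999, -0.036, 0.0], [-0.036, 0.999, 0.0], [-0.0, 0.0, -1.0]]
ft_force: [0.1, 0.1, 0.2]
opening: 0.184
grip_force: 0.0
```

```bash
python3 - <<'E'
from h import *
import json
m=manip.camera_model('wrist');json.dump({k:np.array(v).tolist() for k,v in m.items()},open('w2.json','w'))
im=snap('wrist','w2.png')
for r in manip.search_frame('wrist','dynamo_a')[:5]: print(round(r['p'],2),world('wrist',r['xyz'],m).round(3))
s=manip.get_state();print(s['eef_pos'],s['opening'],s['grip_force'])
E
```

```text
0.97 [0.534 0.211 0.051]
0.88 [0.533 0.3   0.049]
0.77 [0.545 0.11  0.049]
[0.55008196 0.2082018  0.03667182] 0.11837897343810859 0.0
```

View pics/w2.png

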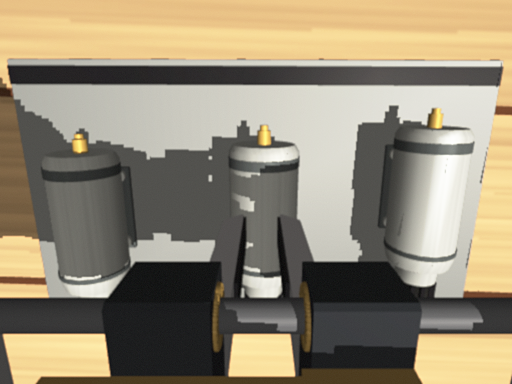

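The closed fingers appear in front of the middle dynamo, with tips at about (243,218) and (285,218), and they touched nothing. I'll check the gripper's height from outside before going on.

```bash
python3 - <<'E'
from h import *
im=snap('scene'); m=manip.camera_model('scene'); R=np.array(m['rotation']);o=np.array(m['origin'])
def pr(p): c=R.T@(np.array(p)-o); return (m['cx']+m['fx']*c[0]/c[2],m['cy']+m['fy']*c[1]/c[2])
t=manip.get_state()['eef_pos'];print(manip.get_state()['opening'])
print(pr(t),pr(t-np.array([0,0,.022])),pr(t+np.array([0,0,.075])), pr([.545,.209,.054]))
cv2.imwrite('pics/s2.png',cv2.resize(cv2.cvtColor(im[60:210,220:400],cv2.COLOR_RGB2BGR),None,fx=4,fy=4,interpolation=cv2.INTER_CUBIC))
E
```

```text
0.10512709261284583
(np.float64(296.901685017077), np.float64(143.63291205143523)) (np.float64(296.3947942562493), np.float64(147.6914333428773)) (np.float64(298.71759306220565), np.float64(129.093484557389)) (np.float64(296.21113702179724), np.float64(139.70297533892816))
```

View pics/s2.png

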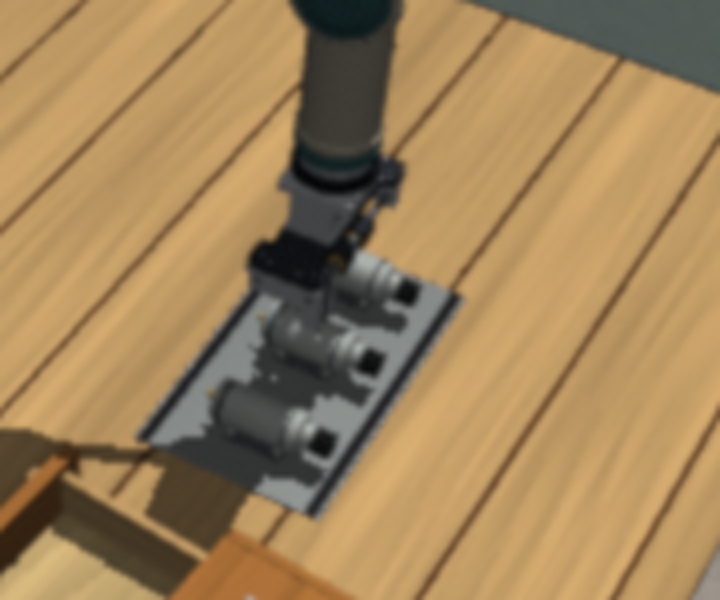

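The fingers end just above the shell's top, so their reach is about 4 cm less than the stated tool geometry. I'll open them and go lower in guarded steps.

```bash
python3 -m inch '[[0.8,[0,0,0],[0,0,0]],[0.8,[0,0,0],[0,0,0]],[0.8,[0,0,0],[0,0,0]],[0.8,[0,0,0],[0,0,0]],[0.8,[0,0,0],[0,0,0]],[0.8,[0,0,0],[0,0,0]],[0.8,[0,0,0],[0,0,0]],[0.8,[0,0,0],[0,0,0]],[0.8,[0.4,0,0],[0,0,0]],[0.8,[0.4,0,0.5],[0,0,0]]]' 40
python3 -m inch '[[0.8,[0,0,0.5],[0,0,0]],[0.8,[0,0,0.5],[0,0,0]]]'
```

```text
clock: 5.4
eef_pos: [0.5459, 0.2082, 0.032]
eef_rot: [[-0.999, -0.036, 0.001], [-0.036, 0.999, 0.0], [-0.001, 0.0, -1.0]]
ft_force: [0.8, -0.3, 0.1]
opening: 0.894
grip_force: 0.0
clock: 5.6
eef_pos: [0.5453, 0.2079, 0.0257]
eef_rot: [[-0.999, -0.036, -0.002], [-0.036, 0.999, -0.0], [0.002, -0.0, -1.0]]
ft_force: [-0.7, 0.4, 0.1]
opening: 0.903
grip_force: 0.0
```

```bash
python3 -m inch '[[0.8,[0,0,0.4],[0,0,0]],[0.8,[0,0,0.4],[0,0,0]]]'
python3 -m inch '[[0.8,[0,0,0.4],[0,0,0]],[0.8,[0,0,0.4],[0,0,0]]]'
python3 - <<'E'
from h import *
im=snap('scene')
cv2.imwrite('pics/s3.png',cv2.resize(cv2.cvtColor(im[90:190,250:370],cv2.COLOR_RGB2BGR),None,fx=6,fy=6,interpolation=cv2.INTER_CUBIC))
E
```

```text
clock: 5.8
eef_pos: [0.5457, 0.2079, 0.0221]
eef_rot: [[-0.999, -0.036, -0.001], [-0.036, 0.999, -0.0], [0.001, -0.0, -1.0]]
ft_force: [-0.0, 0.8, -0.7]
opening: 0.899
grip_force: 0.0
clock: 6.0
eef_pos: [0.5457, 0.208, 0.0182]
eef_rot: [[-0.999, -0.036, -0.001], [-0.036, 0.999, -0.0], [0.001, -0.0, -1.0]]
ft_force: [0.4, -0.6, -0.4]
opening: 0.901
grip_force: 0.0
```

View pics/s3.png

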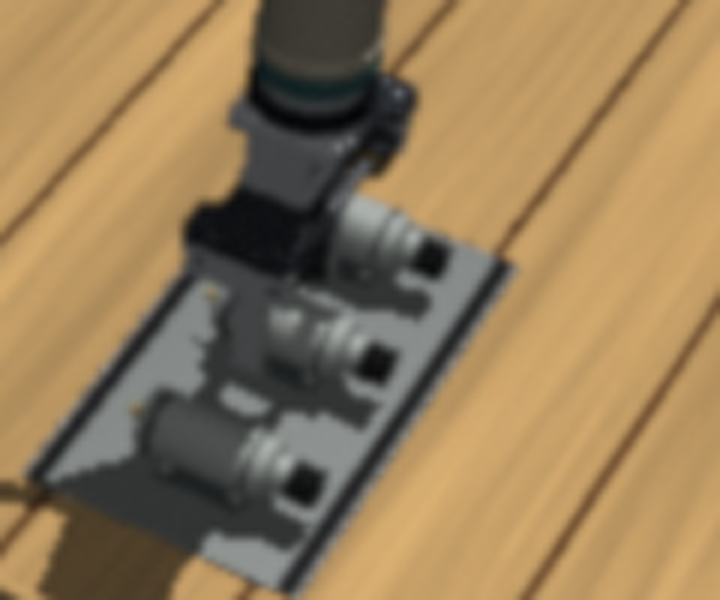

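```bash
python3 - <<'E'
from h import *
m=manip.camera_model('scene'); R=np.array(m['rotation']);o=np.array(m['origin'])
def pr(p): c=R.T@(np.array(p)-o); return np.round((m['cx']+m['fx']*c[0]/c[2],m['cy']+m['fy']*c[1]/c[2]),1)
for y in (.155,.165):
  for z in (0,.02,.04,.06): print(y,z,pr([.546,y,z]))
w=manip.camera_model('wrist');s=manip.get_state();Rt=np.array(s['eef_rot']);print(Rt.T@(np.array(w['origin'])-s['eef_pos']))
E
```

```text
0.155 0 [288.2 158.8]
0.155 0.02 [288.6 155.2]
0.155 0.04 [288.9 151.5]
0.155 0.06 [289.3 147.7]
0.165 0 [289.5 157.1]
0.165 0.02 [289.9 153.5]
0.165 0.04 [290.3 149.8]
0.165 0.06 [290.7 146. ]
[ 0.07360316  0.0005789  -0.19757782]
```

```bash
python3 -m inch '[[0.8,[0,0,0.5],[0,0,0]],[0.8,[0,0,1.0],[0,0,0]],[0.8,[0,0,1.0],[0,0,0]]]'
python3 -m inch '[[0.8,[0,0,0.4],[0,0,0]],[0.8,[0,0,0.8],[0,0,0]],[-0.8,[0,0,0.8],[0,0,0]],[-0.8,[0,0,0.8],[0,0,0]],[-0.8,[0,0,0.8],[0,0,0]],[-0.8,[0,0,0.8],[0,0,0]],[-0.8,[0,0,0.8],[0,0,0]],[-0.8,[0,0,0.8],[0,0,0]],[-0.8,[0,0,0.8],[0,0,0]]]' 40
python3 -m inch '[[-0.8,[0,0,0],[0,0,0]],[-0.8,[0,0,0],[0,0,0]]]' 40
```

```text
clock: 6.35
eef_pos: [0.5453, 0.2079, 0.0077]
eef_rot: [[-0.999, -0.036, -0.002], [-0.036, 0.999, -0.0], [0.002, -0.0, -1.0]]
ft_force: [0.2, -0.2, -0.3]
opening: 0.899
grip_force: 0.0
clock: 7.25
eef_pos: [0.5462, 0.2083, 0.0008]
eef_rot: [[-0.999, -0.036, 0.0], [-0.036, 0.999, 0.001], [-0.0, 0.001, -1.0]]
ft_force: [-0.1, 1.4, 0.7]
opening: 0.442
grip_force: 40.0
clock: 7.45
eef_pos: [0.5461, 0.2084, 0.0008]
eef_rot: [[-0.999, -0.036, 0.0], [-0.036, 0.999, 0.001], [-0.0, 0.001, -1.0]]
ft_force: [-0.5, 0.6, 1.1]
opening: 0.444
grip_force: 40.0
```

```bash
cat > meas.py <<'E'
from h import *
W=[]
for i in range(12):
    manip.capture('top');s=manip.get_state();W.append(np.array(s['eef_rot']).T@s['wrist_torque'])
W=np.array(W);print('tool torque',W.mean(0).round(4),'se',(W.std(0)/12**.5).round(4),s['clock'])
E
python3 -m inch '[[-0.8,[0,0,-0.7],[0,0,0]],[-0.8,[0,0,-2],[0,0,0]],[-0.8,[0,0,-4],[0,0,0]],[-0.8,[0,0,-6],[0,0,0]],[-0.8,[0,0,-7.3],[0,0,0]],[-0.8,[0,0,-8],[0,0,0]],[-0.8,[0,0,-8],[0,0,0]],[-0.8,[0,0,-8],[0,0,0]]]' 40
python3 meas.py
python3 -m inch '[[-0.8,[0,0,0],[0,5,0]],[-0.8,[0,0,0],[0,10,0]],[-0.8,[0,0,0],[0,15,0]],[-0.8,[0,0,0],[0,19,0]],[-0.8,[0,0,0],[0,20,0]],[-0.8,[0,0,0],[0,20,0]],[-0.8,[0,0,0],[0,20,0]],[-0.8,[0,0,0],[0,14,0]],[-0.8,[0,0,0],[0,7,0]],[-0.8,[0,0,0],[0,0,0]]]' 40
python3 -m inch '[[-0.8,[0,0,0],[0,0,0]],[-0.8,[0,0,0],[0,0,0]]]'
python3 meas.py
```

```text
clock: 8.25
eef_pos: [0.5455, 0.2079, 0.0802]
eef_rot: [[-0.999, -0.036, -0.001], [-0.036, 0.999, -0.0], [0.001, -0.0, -1.0]]
ft_force: [-0.2, 0.2, -2.7]
opening: 0.441
grip_force: 40.0
tool torque [-0.0352  0.0202  0.0034] se [0.0078 0.01   0.0089] 8.85
clock: 9.85
eef_pos: [0.5457, 0.2082, 0.0818]
eef_rot: [[-0.999, -0.036, 0.006], [-0.036, 0.999, 0.001], [-0.006, 0.001, -1.0]]
ft_force: [-0.1, 0.1, -2.9]
opening: 0.441
grip_force: 40.0
clock: 10.05
eef_pos: [0.5451, 0.2083, 0.0821]
eef_rot: [[-0.999, -0.037, 0.0], [-0.037, 0.999, 0.0], [-0.0, 0.0, -1.0]]
ft_force: [0.9, -0.3, -3.6]
opening: 0.439
grip_force: 40.0
tool torque [-0.0411  0.0058  0.0037] se [0.009  0.0088 0.0126] 10.65
```

The level moment about y did not shift (-0.014 ± 0.013, against 0.05 expected), so the middle dynamo is sound. I'll set it down and go to the +y one.

```bash
python3 -m inch '[[-0.8,[0,0,1.5],[0,0,0]],[-0.8,[0,0,4],[0,0,0]],[-0.8,[0,0,6],[0,0,0]],[-0.8,[0,0,7.2],[0,0,0]],[-0.8,[0,0,7.8],[0,0,0]],[-0.8,[0,0,8],[0,0,0]],[-0.8,[0,0,8],[0,0,0]],[0.8,[0,0,8],[0,0,0]],[0.8,[0,0,8],[0,0,0]],[0.8,[0,0,8],[0,0,0]]]' 40
python3 -m inch '[[0.8,[0,0,0],[0,0,0]],[0.8,[0,0,0],[0,0,0]],[0.8,[0,0,0],[0,0,0]],[0.8,[0,0,0],[0,0,0]],[0.8,[0,0,-3],[0,0,0]],[0.8,[0,0,-7],[0,0,0]],[0.8,[0.3,4,-8],[0,0,0.5]],[0.8,[0.7,8,-8],[0,0,1]],[0.8,[0.7,10,-8],[0,0,1]],[0.8,[0.7,10,-6],[0,0,1]]]'
python3 -m inch '[[0.8,[0,0,0],[0,0,0]]]'
```

```text
clock: 11.65
eef_pos: [0.547, 0.2083, 0.0015]
eef_rot: [[-0.999, -0.036, 0.002], [-0.036, 0.999, 0.001], [-0.002, 0.001, -1.0]]
ft_force: [-0.1, -0.8, 0.5]
opening: 0.664
grip_force: 0.0
clock: 12.65
eef_pos: [0.5376, 0.3118, 0.0632]
eef_rot: [[-1.0, -0.021, 0.007], [-0.021, 1.0, 0.004], [-0.007, 0.004, -1.0]]
ft_force: [0.3, -0.5, -0.6]
opening: 0.899
grip_force: 0.0
clock: 12.75
eef_pos: [0.5334, 0.3077, 0.0586]
eef_rot: [[-1.0, -0.02, -0.004], [-0.02, 1.0, -0.002], [0.004, -0.002, -1.0]]
ft_force: [-0.1, -0.1, -0.4]
opening: 0.899
grip_force: 0.0
```

```bash
python3 -m inch '[[0.8,[0,0,1.5],[0,0,0]],[0.8,[0,0,3.5],[0,0,0]],[0.8,[0,0,5],[0,0,0]],[0.8,[0,0,5.9],[0,0,0]],[-0.8,[0,0,5.9],[0,0,0]],[-0.8,[0,0,5.9],[0,0,0]],[-0.8,[0,0,5.9],[0,0,0]],[-0.8,[0,0,5.9],[0,0,0]],[-0.8,[0,0,5.9],[0,0,0]],[-0.8,[0,0,5.9],[0,0,0]]]' 40
python3 -m inch '[[-0.8,[0,0,0],[0,0,0]],[-0.8,[0,0,0],[0,0,0]],[-0.8,[0,0,0],[0,0,0]]]'
```

```text
clock: 13.75
eef_pos: [0.5358, 0.3082, 0.0022]
eef_rot: [[-1.0, -0.018, 0.001], [-0.018, 1.0, 0.001], [-0.001, 0.001, -1.0]]
ft_force: [0.6, 0.3, 0.9]
opening: 0.442
grip_force: 40.0
clock: 14.05
eef_pos: [0.5358, 0.3081, 0.0022]
eef_rot: [[-1.0, -0.018, 0.001], [-0.018, 1.0, 0.001], [-0.001, 0.001, -1.0]]
ft_force: [0.1, 0.5, 4.5]
opening: 0.443
grip_force: 40.0
```

```bash
python3 -m inch '[[-0.8,[0,0,-0.7],[0,0,0]],[-0.8,[0,0,-2],[0,0,0]],[-0.8,[0,0,-4],[0,0,0]],[-0.8,[0,0,-6],[0,0,0]],[-0.8,[0,0,-7.3],[0,0,0]],[-0.8,[0,0,-8],[0,0,0]],[-0.8,[0,0,-8],[0,0,0]],[-0.8,[0,0,-8],[0,0,0]]]' 40
python3 meas.py
python3 -m inch '[[-0.8,[0,0,0],[0,5,0]],[-0.8,[0,0,0],[0,10,0]],[-0.8,[0,0,0],[0,15,0]],[-0.8,[0,0,0],[0,19,0]],[-0.8,[0,0,0],[0,20,0]],[-0.8,[0,0,0],[0,20,0]],[-0.8,[0,0,0],[0,20,0]],[-0.8,[0,0,0],[0,14,0]],[-0.8,[0,0,0],[0,7,0]],[-0.8,[0,0,0],[0,0,0]]]' 40
python3 -m inch '[[-0.8,[0,0,0],[0,0,0]],[-0.8,[0,0,0],[0,0,0]]]'
python3 meas.py
```

```text
clock: 14.85
eef_pos: [0.5349, 0.3074, 0.0811]
eef_rot: [[-1.0, -0.018, -0.001], [-0.018, 1.0, -0.001], [0.001, -0.0, -1.0]]
ft_force: [-0.4, -0.6, -2.7]
opening: 0.439
grip_force: 40.0
tool torque [-0.0304 -0.0031 -0.0142] se [0.0058 0.0058 0.0069] 15.45
clock: 16.45
eef_pos: [0.5351, 0.3079, 0.0829]
eef_rot: [[-1.0, -0.019, 0.006], [-0.019, 1.0, 0.001], [-0.006, 0.001, -1.0]]
ft_force: [-0.2, 1.0, -3.2]
opening: 0.443
grip_force: 40.0
clock: 16.65
eef_pos: [0.5344, 0.3082, 0.0831]
eef_rot: [[-1.0, -0.02, 0.0], [-0.02, 1.0, 0.001], [-0.0, 0.001, -1.0]]
ft_force: [0.2, 0.8, -2.6]
opening: 0.447
grip_force: 40.0
tool torque [-0.0274 -0.0072  0.0096] se [0.008  0.0101 0.0073] 17.25
```

No shift here either, so the +y dynamo is sound. I'll set it down and test the third.

```bash
python3 -m inch '[[-0.8,[0,0,1.5],[0,0,0]],[-0.8,[0,0,4],[0,0,0]],[-0.8,[0,0,6],[0,0,0]],[-0.8,[0,0,7.2],[0,0,0]],[-0.8,[0,0,7.8],[0,0,0]],[-0.8,[0,0,8],[0,0,0]],[-0.8,[0,0,8],[0,0,0]],[0.8,[0,0,8],[0,0,0]],[0.8,[0,0,8],[0,0,0]],[0.8,[0,0,8],[0,0,0]]]' 40
python3 -m inch '[[0.8,[0,0,0],[0,0,0]],[0.8,[0,0,0],[0,0,0]],[0.8,[0,0,-4],[0,0,0]],[0.8,[0,0,-8],[0,0,0]],[0.8,[-0.3,-4,-9],[0,0,-0.5]],[0.8,[-0.7,-8.5,-9],[0,0,-1]],[0.8,[-1.1,-13,-9],[0,0,-1.2]],[0.8,[-1.1,-17.5,-9],[0,0,-1.2]],[0.8,[-1.1,-20.6,-9],[0,0,-1.2]],[0.8,[-1.1,-20.6,-9],[0,0,-1.2]]]'
python3 -m inch '[[0.8,[0,0,0.5],[0,0,0]],[0.8,[0,0,3],[0,0,0]]]'
```

```text
clock: 18.25
eef_pos: [0.5363, 0.3081, 0.0025]
eef_rot: [[-1.0, -0.018, 0.002], [-0.018, 1.0, 0.001], [-0.002, 0.001, -1.0]]
ft_force: [-0.6, -0.1, 0.3]
opening: 0.662
grip_force: 0.0
clock: 19.25
eef_pos: [0.5503, 0.0983, 0.0918]
eef_rot: [[-0.999, -0.035, 0.0], [-0.035, 0.999, -0.001], [-0.0, -0.001, -1.0]]
ft_force: [0.3, 0.2, -0.7]
opening: 0.902
grip_force: 0.0
clock: 19.45
eef_pos: [0.553, 0.1032, 0.0636]
eef_rot: [[-0.999, -0.04, 0.007], [-0.04, 0.999, 0.001], [-0.007, 0.001, -1.0]]
ft_force: [0.2, 0.6, 0.6]
opening: 0.899
grip_force: 0.0
```

```bash
python3 -m inch '[[0.8,[0,0,1.5],[0,0,0]],[0.8,[0,0,3.5],[0,0,0]],[0.8,[0,0,5],[0,0,0]],[0.8,[0,0,5.9],[0,0,0]],[-0.8,[0,0,5.9],[0,0,0]],[-0.8,[0,0,5.9],[0,0,0]],[-0.8,[0,0,5.9],[0,0,0]],[-0.8,[0,0,5.9],[0,0,0]],[-0.8,[0,0,5.9],[0,0,0]],[-0.8,[0,0,5.9],[0,0,0]]]' 40
python3 -m inch '[[-0.8,[0,0,0],[0,0,0]],[-0.8,[0,0,0],[0,0,0]],[-0.8,[0,0,0],[0,0,0]]]'
```

```text
clock: 20.45
eef_pos: [0.5507, 0.1015, 0.0032]
eef_rot: [[-0.999, -0.04, 0.001], [-0.04, 0.999, -0.001], [-0.001, -0.001, -1.0]]
ft_force: [0.5, -1.7, 1.4]
opening: 0.442
grip_force: 40.0
clock: 20.75
eef_pos: [0.5507, 0.1015, 0.0032]
eef_rot: [[-0.999, -0.04, 0.001], [-0.04, 0.999, -0.001], [-0.001, -0.001, -1.0]]
ft_force: [-0.8, -2.9, 5.3]
opening: 0.442
grip_force: 40.0
```

```bash
python3 -m inch '[[-0.8,[0,0,-0.7],[0,0,0]],[-0.8,[0,0,-2],[0,0,0]],[-0.8,[0,0,-4],[0,0,0]],[-0.8,[0,0,-6],[0,0,0]],[-0.8,[0,0,-7.3],[0,0,0]],[-0.8,[0,0,-8],[0,0,0]],[-0.8,[0,0,-8],[0,0,0]],[-0.8,[0,0,-8],[0,0,0]]]' 40
python3 meas.py
python3 -m inch '[[-0.8,[0,0,0],[0,5,0]],[-0.8,[0,0,0],[0,10,0]],[-0.8,[0,0,0],[0,15,0]],[-0.8,[0,0,0],[0,19,0]],[-0.8,[0,0,0],[0,20,0]],[-0.8,[0,0,0],[0,20,0]],[-0.8,[0,0,0],[0,20,0]],[-0.8,[0,0,0],[0,14,0]],[-0.8,[0,0,0],[0,7,0]],[-0.8,[0,0,0],[0,0,0]]]' 40
python3 -m inch '[[-0.8,[0,0,0],[0,0,0]],[-0.8,[0,0,0],[0,0,0]]]'
python3 meas.py
```

```text
clock: 21.55
eef_pos: [0.5494, 0.1021, 0.0819]
eef_rot: [[-0.999, -0.039, -0.002], [-0.039, 0.999, 0.0], [0.002, 0.0, -1.0]]
ft_force: [-0.4, -1.3, -2.7]
opening: 0.443
grip_force: 40.0
tool torque [-0.0334  0.0113  0.0086] se [0.0083 0.0089 0.0089] 22.15
clock: 23.15
eef_pos: [0.5498, 0.102, 0.0837]
eef_rot: [[-0.999, -0.039, 0.006], [-0.039, 0.999, 0.0], [-0.006, 0.0, -1.0]]
ft_force: [0.1, 0.5, -3.1]
opening: 0.441
grip_force: 40.0
clock: 23.35
eef_pos: [0.5495, 0.102, 0.084]
eef_rot: [[-0.999, -0.039, 0.0], [-0.039, 0.999, 0.0], [-0.0, 0.0, -1.0]]
ft_force: [0.9, 0.3, -1.7]
opening: 0.44
grip_force: 40.0
tool torque [-0.0236  0.0188 -0.0193] se [0.009  0.0086 0.007 ] 23.95
```

No shift here either, so the tip may have been too small or too short. I'll tip this one further and check the angle it reaches.

```bash
python3 -m inch '[[-0.8,[0,0,0],[0,6,0]],[-0.8,[0,0,0],[0,12,0]],[-0.8,[0,0,0],[0,18,0]],[-0.8,[0,0,0],[0,23,0]],[-0.8,[0,0,0],[0,27,0]],[-0.8,[0,0,0],[0,28,0]],[-0.8,[0,0,0],[0,28,0]],[-0.8,[0,0,0],[0,28,0]],[-0.8,[0,0,0],[0,28,0]]]' 40
python3 -m inch '[[-0.8,[0,0,0],[0,-7,0]],[-0.8,[0,0,0],[0,-14,0]],[-0.8,[0,0,0],[0,-21,0]],[-0.8,[0,0,0],[0,-28,0]],[-0.8,[0,0,0],[0,-28,0]],[-0.8,[0,0,0],[0,-28,0]]]' 40
python3 meas.py
```

```text
clock: 24.85
eef_pos: [0.5498, 0.1021, 0.0836]
eef_rot: [[-0.883, -0.039, -0.468], [-0.035, 0.999, -0.018], [0.468, 0.0, -0.884]]
ft_force: [-0.3, 0.1, -1.9]
opening: 0.441
grip_force: 40.0
clock: 25.45
eef_pos: [0.5497, 0.102, 0.0841]
eef_rot: [[-0.999, -0.039, 0.0], [-0.039, 0.999, 0.0], [-0.0, 0.0, -1.0]]
ft_force: [0.4, 0.0, -3.3]
opening: 0.444
grip_force: 40.0
tool torque [-0.0464  0.0184  0.0072] se [0.0095 0.0087 0.0104] 26.05
```

```bash
python3 -m inch '[[-0.8,[0,0,0],[0,-7,0]],[-0.8,[0,0,0],[0,-14,0]],[-0.8,[0,0,0],[0,-20,0]],[-0.8,[0,0,0],[0,-25,0]],[-0.8,[0,0,0],[0,-25,0]],[-0.8,[0,0,0],[0,-25,0]],[-0.8,[0,0,0],[0,-25,0]]]' 40
python3 -m inch '[[-0.8,[0,0,0],[0,6,0]],[-0.8,[0,0,0],[0,12,0]],[-0.8,[0,0,0],[0,18,0]],[-0.8,[0,0,0],[0,23,0]],[-0.8,[0,0,0],[0,25,0]],[-0.8,[0,0,0],[0,25,0]]]' 40
python3 meas.py
```

```text
clock: 26.75
eef_pos: [0.5529, 0.1021, 0.0841]
eef_rot: [[-0.905, -0.039, 0.424], [-0.035, 0.999, 0.017], [-0.425, 0.0, -0.905]]
ft_force: [-0.1, 0.3, -2.1]
opening: 0.444
grip_force: 40.0
clock: 27.35
eef_pos: [0.555, 0.1019, 0.0828]
eef_rot: [[-0.999, -0.039, 0.003], [-0.039, 0.999, 0.0], [-0.003, 0.0, -1.0]]
ft_force: [-0.1, 0.5, -3.6]
opening: 0.443
grip_force: 40.0
tool torque [-0.0373  0.0192  0.0014] se [0.0068 0.0097 0.0084] 27.95
```

A is sound: tipped both ways with no shift. I'll put it back and recheck the middle one with fuller tips.

```bash
python3 -m inch '[[-0.8,[0,0,1.5],[0,0,0]],[-0.8,[0,0,4],[0,0,0]],[-0.8,[0,0,6],[0,0,0]],[-0.8,[0,0,7.2],[0,0,0]],[-0.8,[0,0,7.8],[0,0,0]],[-0.8,[0,0,8],[0,0,0]],[-0.8,[0,0,8],[0,0,0]],[0.8,[0,0,8],[0,0,0]],[0.8,[0,0,8],[0,0,0]],[0.8,[0,0,8],[0,0,0]]]' 40
python3 -m inch '[[0.8,[0,0,0],[0,0,0]],[0.8,[0,0,0],[0,0,0]],[0.8,[0,0,-4],[0,0,0]],[0.8,[0,0,-8],[0,0,0]],[0.8,[0.2,4,-8.5],[0,0,0]],[0.8,[0.5,8,-8.5],[0,0,0]],[0.8,[0.5,10.6,-8.5],[0,0,0]],[0.8,[0.5,10.6,-8],[0,0,0]],[0.8,[0.5,10.6,-6],[0,0,0]]]'
```

```text
clock: 28.95
eef_pos: [0.5511, 0.102, 0.0034]
eef_rot: [[-0.999, -0.039, 0.002], [-0.039, 0.999, 0.0], [-0.002, 0.0, -1.0]]
ft_force: [0.1, -0.9, -0.8]
opening: 0.664
grip_force: 0.0
clock: 29.85
eef_pos: [0.5428, 0.2084, 0.064]
eef_rot: [[-0.999, -0.041, 0.005], [-0.041, 0.999, 0.001], [-0.005, 0.0, -1.0]]
ft_force: [0.4, -0.2, 0.8]
opening: 0.898
grip_force: 0.0
```

```bash
python3 -m inch '[[0.8,[-0.2,0,1.5],[0,0,0]],[0.8,[-0.2,0,3.5],[0,0,0]],[0.8,[-0.2,0,5],[0,0,0]],[0.8,[-0.2,0,6],[0,0,0]],[-0.8,[-0.2,0,6],[0,0,0]],[-0.8,[-0.2,0,6],[0,0,0]],[-0.8,[-0.2,0,6],[0,0,0]],[-0.8,[-0.2,0,6],[0,0,0]],[-0.8,[-0.2,0,6],[0,0,0]],[-0.8,[-0.2,0,6],[0,0,0]]]' 40
python3 -m inch '[[-0.8,[0,0,0],[0,0,0]],[-0.8,[0,0,0],[0,0,0]],[-0.8,[0,0,-1],[0,0,0]],[-0.8,[0,0,-3],[0,0,0]],[-0.8,[0,0,-5],[0,0,0]],[-0.8,[0,0,-7],[0,0,0]],[-0.8,[0,0,-8],[0,0,0]],[-0.8,[0,0,-8],[0,0,0]]]'
python3 -m inch '[[-0.8,[0,0,0],[0,7,0]],[-0.8,[0,0,0],[0,14,0]],[-0.8,[0,0,0],[0,20,0]],[-0.8,[0,0,0],[0,25,0]],[-0.8,[0,0,0],[0,28,0]],[-0.8,[0,0,0],[0,28,0]],[-0.8,[0,0,0],[0,28,0]],[-0.8,[0,0,0],[0,28,0]]]' 40
python3 -m inch '[[-0.8,[0,0,0],[0,-7,0]],[-0.8,[0,0,0],[0,-14,0]],[-0.8,[0,0,0],[0,-21,0]],[-0.8,[0,0,0],[0,-26,0]],[-0.8,[0,0,0],[0,-28,0]],[-0.8,[0,0,0],[0,-28,0]]]' 40
python3 meas.py
python3 -m inch '[[-0.8,[0,0,0],[0,-7,0]],[-0.8,[0,0,0],[0,-14,0]],[-0.8,[0,0,0],[0,-20,0]],[-0.8,[0,0,0],[0,-23,0]],[-0.8,[0,0,0],[0,-23,0]],[-0.8,[0,0,0],[0,-23,0]],[-0.8,[0,0,0],[0,-23,0]]]' 40
python3 -m inch '[[-0.8,[0,0,0],[0,6,0]],[-0.8,[0,0,0],[0,12,0]],[-0.8,[0,0,0],[0,18,0]],[-0.8,[0,0,0],[0,22,0]],[-0.8,[0,0,0],[0,23,0]],[-0.8,[0,0,0],[0,23,0]]]' 40
python3 meas.py
```

```text
clock: 30.85
eef_pos: [0.5434, 0.208, 0.0032]
eef_rot: [[-0.999, -0.039, 0.001], [-0.039, 0.999, 0.0], [-0.001, 0.0, -1.0]]
ft_force: [0.8, -0.2, 1.8]
opening: 0.445
grip_force: 40.0
clock: 31.65
eef_pos: [0.5439, 0.208, 0.084]
eef_rot: [[-0.999, -0.039, 0.003], [-0.039, 0.999, 0.001], [-0.003, 0.001, -1.0]]
ft_force: [1.1, 0.8, -3.0]
opening: 0.444
grip_force: 40.0
clock: 32.45
eef_pos: [0.5424, 0.2078, 0.0828]
eef_rot: [[-0.882, -0.04, -0.469], [-0.035, 0.999, -0.019], [0.469, 0.0, -0.883]]
ft_force: [-0.2, -0.1, -3.5]
opening: 0.446
grip_force: 40.0
clock: 33.05
eef_pos: [0.5397, 0.2078, 0.0844]
eef_rot: [[-0.999, -0.041, 0.0], [-0.041, 0.999, 0.0], [-0.0, 0.0, -1.0]]
ft_force: [0.0, 0.6, -2.9]
opening: 0.445
grip_force: 40.0
tool torque [-0.031   0.0234 -0.0063] se [0.006  0.0101 0.0088] 33.65
clock: 34.35
eef_pos: [0.5449, 0.2081, 0.0835]
eef_rot: [[-0.919, -0.039, 0.392], [-0.035, 0.999, 0.016], [-0.392, 0.001, -0.92]]
ft_force: [0.8, 0.2, -2.7]
opening: 0.444
grip_force: 40.0
clock: 34.95
eef_pos: [0.5448, 0.2076, 0.0822]
eef_rot: [[-0.999, -0.038, 0.001], [-0.038, 0.999, 0.0], [-0.001, 0.0, -1.0]]
ft_force: [-0.9, 0.1, -2.6]
opening: 0.447
grip_force: 40.0
tool torque [-0.0363  0.0236  0.0026] se [0.0089 0.0066 0.0115] 35.55
```

B is sound too. Now the +y dynamo with full tips.

```bash
python3 -m inch '[[-0.8,[0,0,1.5],[0,0,0]],[-0.8,[0,0,4],[0,0,0]],[-0.8,[0,0,6],[0,0,0]],[-0.8,[0,0,7.2],[0,0,0]],[-0.8,[0,0,7.8],[0,0,0]],[-0.8,[0,0,8],[0,0,0]],[-0.8,[0,0,8],[0,0,0]],[0.8,[0,0,8],[0,0,0]],[0.8,[0,0,8],[0,0,0]],[0.8,[0,0,8],[0,0,0]]]' 40
python3 -m inch '[[0.8,[0,0,0],[0,0,0]],[0.8,[0,0,0],[0,0,0]],[0.8,[0,0,-4],[0,0,0]],[0.8,[0,0,-8],[0,0,0]],[0.8,[0.3,4,-8.5],[0,0,0.5]],[0.8,[0.6,8,-8.5],[0,0,1]],[0.8,[0.6,10.1,-8.5],[0,0,1]],[0.8,[0.6,10.1,-8],[0,0,1]],[0.8,[0.6,10.1,-6],[0,0,1]]]'
```

```text
clock: 36.55
eef_pos: [0.544, 0.208, 0.0034]
eef_rot: [[-0.999, -0.039, 0.002], [-0.039, 0.999, 0.001], [-0.002, 0.0, -1.0]]
ft_force: [0.1, -0.0, -0.6]
opening: 0.666
grip_force: 0.0
clock: 37.45
eef_pos: [0.5347, 0.3092, 0.064]
eef_rot: [[-1.0, -0.023, 0.004], [-0.023, 1.0, 0.001], [-0.004, 0.001, -1.0]]
ft_force: [0.1, -0.2, -0.5]
opening: 0.898
grip_force: 0.0
```

```bash
python3 -m inch '[[0.8,[0,0,1.5],[0,0,0]],[0.8,[0,0,3.5],[0,0,0]],[0.8,[0,0,5],[0,0,0]],[0.8,[0,0,6],[0,0,0]],[-0.8,[0,0,6],[0,0,0]],[-0.8,[0,0,6],[0,0,0]],[-0.8,[0,0,6],[0,0,0]],[-0.8,[0,0,6],[0,0,0]],[-0.8,[0,0,6],[0,0,0]],[-0.8,[0,0,6],[0,0,0]]]' 40
python3 -m inch '[[-0.8,[0,0,0],[0,0,0]],[-0.8,[0,0,0],[0,0,0]],[-0.8,[0,0,-1],[0,0,0]],[-0.8,[0,0,-3],[0,0,0]],[-0.8,[0,0,-5],[0,0,0]],[-0.8,[0,0,-7],[0,0,0]],[-0.8,[0,0,-8],[0,0,0]],[-0.8,[0,0,-8],[0,0,0]]]'
python3 -m inch '[[-0.8,[0,0,0],[0,7,0]],[-0.8,[0,0,0],[0,14,0]],[-0.8,[0,0,0],[0,20,0]],[-0.8,[0,0,0],[0,25,0]],[-0.8,[0,0,0],[0,28,0]],[-0.8,[0,0,0],[0,28,0]],[-0.8,[0,0,0],[0,28,0]],[-0.8,[0,0,0],[0,28,0]]]' 40
python3 -m inch '[[-0.8,[0,0,0],[0,-7,0]],[-0.8,[0,0,0],[0,-14,0]],[-0.8,[0,0,0],[0,-21,0]],[-0.8,[0,0,0],[0,-26,0]],[-0.8,[0,0,0],[0,-28,0]],[-0.8,[0,0,0],[0,-28,0]]]' 40
python3 meas.py
python3 -m inch '[[-0.8,[0,0,0],[0,-7,0]],[-0.8,[0,0,0],[0,-14,0]],[-0.8,[0,0,0],[0,-20,0]],[-0.8,[0,0,0],[0,-23,0]],[-0.8,[0,0,0],[0,-23,0]],[-0.8,[0,0,0],[0,-23,0]],[-0.8,[0,0,0],[0,-23,0]]]' 40
python3 -m inch '[[-0.8,[0,0,0],[0,6,0]],[-0.8,[0,0,0],[0,12,0]],[-0.8,[0,0,0],[0,18,0]],[-0.8,[0,0,0],[0,22,0]],[-0.8,[0,0,0],[0,23,0]],[-0.8,[0,0,0],[0,23,0]]]' 40
python3 meas.py
```

```text
clock: 38.45
eef_pos: [0.5334, 0.3085, 0.0032]
eef_rot: [[-1.0, -0.022, 0.001], [-0.022, 1.0, 0.0], [-0.001, 0.0, -1.0]]
ft_force: [1.1, -0.3, 2.8]
opening: 0.442
grip_force: 40.0
clock: 39.25
eef_pos: [0.5339, 0.3089, 0.084]
eef_rot: [[-1.0, -0.022, 0.002], [-0.022, 1.0, 0.001], [-0.002, 0.001, -1.0]]
ft_force: [0.2, 0.3, -3.0]
opening: 0.444
grip_force: 40.0
clock: 40.05
eef_pos: [0.5325, 0.3086, 0.0828]
eef_rot: [[-0.883, -0.022, -0.469], [-0.02, 1.0, -0.01], [0.469, 0.0, -0.883]]
ft_force: [0.0, -0.8, -2.7]
opening: 0.443
grip_force: 40.0
clock: 40.65
eef_pos: [0.5297, 0.3086, 0.0845]
eef_rot: [[-1.0, -0.024, 0.0], [-0.024, 1.0, 0.001], [-0.0, 0.0, -1.0]]
ft_force: [-0.4, -0.5, -3.2]
opening: 0.441
grip_force: 40.0
tool torque [-0.0173  0.0029 -0.0094] se [0.0062 0.0052 0.0065] 41.25
clock: 41.95
eef_pos: [0.5347, 0.3089, 0.0834]
eef_rot: [[-0.92, -0.021, 0.391], [-0.019, 1.0, 0.009], [-0.391, 0.001, -0.92]]
ft_force: [-0.9, 0.9, -3.6]
opening: 0.44
grip_force: 40.0
clock: 42.55
eef_pos: [0.5349, 0.3082, 0.0822]
eef_rot: [[-1.0, -0.02, 0.001], [-0.02, 1.0, 0.0], [-0.001, 0.0, -1.0]]
ft_force: [0.2, -0.6, -2.7]
opening: 0.445
grip_force: 40.0
tool torque [-0.0327  0.0159 -0.0016] se [0.0062 0.0091 0.0075] 43.15
```

None shows a shift, so I suspect the shell is swinging between the pads and not tipping with the gripper. I'll look while it is tilted.

```bash
python3 -m inch '[[-0.8,[0,0,0],[0,8,0]],[-0.8,[0,0,0],[0,16,0]],[-0.8,[0,0,0],[0,24,0]],[-0.8,[0,0,0],[0,30,0]],[-0.8,[0,0,0],[0,30,0]]]' 40
python3 - <<'E'
from h import *
a=snap('wrist');b=snap('scene')
s=manip.get_state();print(s['wrist_torque'],s['clock'])
b=cv2.resize(b[80:180,260:360],(384,384),interpolation=cv2.INTER_CUBIC)
cv2.imwrite('pics/t1.png',cv2.cvtColor(cv2.resize(np.hstack([a[:,100:420],b]),None,fx=1.1,fy=1.1),cv2.COLOR_RGB2BGR))
E
```

```text
clock: 43.65
eef_pos: [0.5361, 0.3074, 0.0776]
eef_rot: [[-0.865, -0.019, -0.502], [-0.016, 1.0, -0.011], [0.502, -0.002, -0.865]]
ft_force: [0.1, -0.5, -4.1]
opening: 0.442
grip_force: 40.0
[ 0.03537506 -0.48138098 -0.00584142] 43.75
```

View pics/t1.png

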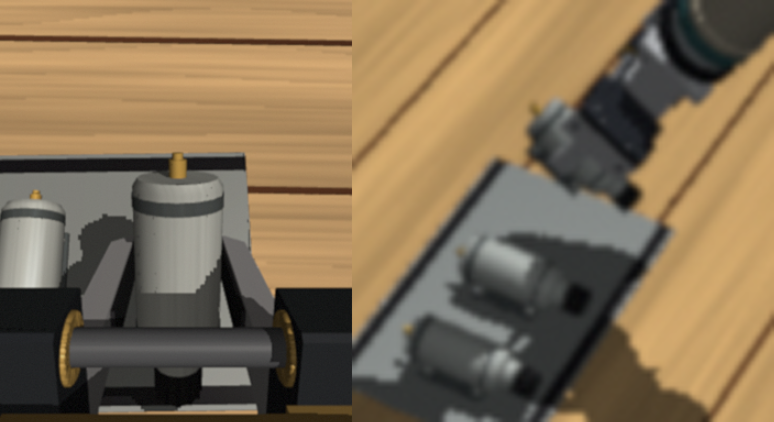

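The picture shows the dynamo tipping with the gripper (terminal end up at (535,110) in the right half), so the grip is fine. The piece may run slowly, so I'll hold the tip longer.

```bash
sed -i 's/range(12)/range(9)/;s/12\*\*/9**/' meas.py
python3 -m inch '[[-0.8,[0,0,0],[0,0,0]],[-0.8,[0,0,0],[0,0,0]],[-0.8,[0,0,0],[0,0,0]],[-0.8,[0,0,0],[0,0,0]],[-0.8,[0,0,0],[0,0,0]],[-0.8,[0,0,0],[0,0,0]],[-0.8,[0,0,0],[0,0,0]]]'
python3 -c "
from plant import manip;s=manip.get_state();print(s['wrist_torque'])"
python3 -m inch '[[-0.8,[0,0,0],[0,-8,0]],[-0.8,[0,0,0],[0,-16,0]],[-0.8,[0,0,0],[0,-23,0]],[-0.8,[0,0,0],[0,-28,0]],[-0.8,[0,0,0],[0,-30,0]],[-0.8,[0,0,0],[0,-30,0]]]' 40
python3 meas.py
```

```text
clock: 44.45
eef_pos: [0.5331, 0.3084, 0.0827]
eef_rot: [[-0.866, -0.022, -0.5], [-0.019, 1.0, -0.011], [0.5, 0.0, -0.866]]
ft_force: [0.4, -0.4, -3.9]
opening: 0.444
grip_force: 40.0
[ 0.06981074 -0.50764816 -0.04764051]
clock: 45.05
eef_pos: [0.5303, 0.3083, 0.0833]
eef_rot: [[-1.0, -0.023, -0.002], [-0.023, 1.0, -0.0], [0.002, -0.0, -1.0]]
ft_force: [0.2, -0.0, -3.6]
opening: 0.444
grip_force: 40.0
tool torque [-0.0279  0.0011  0.0171] se [0.0098 0.0082 0.0057] 45.5
```

Returning quickly in jerky rows may have shaken the piece back. I'll retry on this one, pivoting about the shell axis and returning slowly.

```bash
python3 -m inch '[[-0.8,[0.4,0,0],[0,6,0]],[-0.8,[0.8,0,-0.1],[0,12,0]],[-0.8,[1.15,0,-0.2],[0,18,0]],[-0.8,[1.4,0,-0.3],[0,22,0]],[-0.8,[1.4,0,-0.3],[0,22,0]],[-0.8,[1.4,0,-0.3],[0,22,0]],[-0.8,[1.4,0,-0.3],[0,22,0]],[-0.8,[1.3,0,-0.25],[0,20,0]],[-0.8,[1.1,0,-0.2],[0,17,0]],[-0.8,[0.9,0,-0.1],[0,14,0]]]' 40
python3 -m inch '[[-0.8,[-0.2,0,0],[0,-3,0]],[-0.8,[-0.4,0,0],[0,-6,0]],[-0.8,[-0.6,0,0],[0,-9,0]],[-0.8,[-0.75,0,0.1],[0,-12,0]],[-0.8,[-0.9,0,0.1],[0,-14,0]],[-0.8,[-0.9,0,0.1],[0,-14,0]]]' 40
python3 meas.py
```

```text
clock: 46.5
eef_pos: [0.5236, 0.3085, 0.0846]
eef_rot: [[-0.971, -0.022, -0.238], [-0.022, 1.0, -0.005], [0.238, 0.001, -0.971]]
ft_force: [-0.9, 0.2, -2.7]
opening: 0.442
grip_force: 40.0
clock: 47.1
eef_pos: [0.5298, 0.3085, 0.0818]
eef_rot: [[-1.0, -0.023, -0.0], [-0.023, 1.0, 0.0], [0.0, 0.0, -1.0]]
ft_force: [-1.0, 0.5, -3.4]
opening: 0.445
grip_force: 40.0
tool torque [-0.0396  0.002  -0.0151] se [0.0037 0.01   0.0065] 47.55
```

C is clearly sound (30° held for over 1 s, no shift). A is the least well excluded, since I only tipped it briefly. I'll go to A for a steeper, longer tip.

```bash
python3 -m inch '[[-0.8,[0,0,2.5],[0,0,0]],[-0.8,[0,0,5.5],[0,0,0]],[-0.8,[0,0,7.2],[0,0,0]],[-0.8,[0,0,7.9],[0,0,0]],[-0.8,[0,0,7.9],[0,0,0]],[0.7,[0,0,7.9],[0,0,0]],[0.7,[0,0,7.9],[0,0,0]],[0.7,[0,0,7.9],[0,0,0]],[0.7,[0,0,5],[0,0,0]],[0.7,[0,0,0.5],[0,0,0]]]' 40
python3 -m inch '[[0.7,[-0.3,-4,-0.8],[0,0,0]],[0.7,[-0.7,-9,-0.8],[0,0,-1]],[0.7,[-1.1,-14,-0.8],[0,0,-1]],[0.7,[-1.6,-19,-0.8],[0,0,-1]],[0.7,[-1.6,-20.7,-0.5],[0,0,-1]],[0.7,[-1.6,-20.7,1.5],[0,0,-1]]]'
```

```text
clock: 48.55
eef_pos: [0.5306, 0.3075, 0.0735]
eef_rot: [[-1.0, -0.022, -0.006], [-0.022, 1.0, -0.003], [0.006, -0.002, -1.0]]
ft_force: [0.9, 0.5, 0.4]
opening: 0.828
grip_force: 0.0
clock: 49.15
eef_pos: [0.5561, 0.0988, 0.0625]
eef_rot: [[-0.999, -0.035, 0.006], [-0.035, 0.999, -0.001], [-0.006, -0.001, -1.0]]
ft_force: [1.1, 0.2, -0.5]
opening: 0.852
grip_force: 0.0
```

```bash
python3 -m inch '[[0.7,[0,0,3],[0,0,0]],[0.7,[0,0,5],[0,0,0]],[0.7,[0,0,5.9],[0,0,0]],[-0.8,[0,0,5.9],[0,0,0]],[-0.8,[0,0,5.9],[0,0,0]],[-0.8,[0,0,5.9],[0,0,0]],[-0.8,[0,0,5.9],[0,0,0]],[-0.8,[0,0,5.9],[0,0,0]],[-0.8,[0,0,5.9],[0,0,0]],[-0.8,[0,0,5.2],[0,0,0]]]' 40
python3 -m inch '[[-0.8,[0,0,-2],[0,0,0]],[-0.8,[0,0,-5],[0,0,0]],[-0.8,[0.6,0,-8],[0,8,0]],[-0.8,[1.1,0,-9.2],[0,16,0]],[-0.8,[1.6,0,-9.4],[0,24,0]],[-0.8,[2,0,-9.6],[0,32,0]],[-0.8,[2.4,0,-9.8],[0,38,0]],[-0.8,[2.4,0,-9.8],[0,38,0]],[-0.8,[2.4,0,-9.8],[0,38,0]],[-0.8,[2.4,0,-9.8],[0,38,0]]]' 40
python3 -m inch '[[-0.8,[0,0,0],[0,0,0]],[-0.8,[0,0,0],[0,0,0]],[-0.8,[0,0,0],[0,0,0]],[-0.8,[0,0,0],[0,-5,0]],[-0.8,[0,0,0],[0,-11,0]],[-0.8,[0,0,0],[0,-18,0]],[-0.8,[0,0,0],[0,-25,0]],[-0.8,[0,0,0],[0,-31,0]],[-0.8,[0,0,0],[0,-36,0]],[-0.8,[0,0,0],[0,-38,0]]]' 40
python3 -m inch '[[-0.8,[0,0,0],[0,0,0]]]'
python3 meas.py
```

```text
clock: 50.15
eef_pos: [0.552, 0.1018, 0.0079]
eef_rot: [[-0.999, -0.039, -0.002], [-0.039, 0.999, -0.0], [0.002, -0.0, -1.0]]
ft_force: [-0.9, -0.6, -2.6]
opening: 0.441
grip_force: 40.0
clock: 51.15
eef_pos: [0.5288, 0.101, 0.1075]
eef_rot: [[-0.789, -0.039, -0.613], [-0.031, 0.999, -0.024], [0.614, 0.0, -0.79]]
ft_force: [0.0, -0.1, -2.0]
opening: 0.448
grip_force: 40.0
clock: 52.15
eef_pos: [0.5255, 0.1009, 0.1077]
eef_rot: [[-0.999, -0.04, 0.0], [-0.04, 0.999, 0.0], [-0.0, 0.0, -1.0]]
ft_force: [0.3, 0.2, -3.4]
opening: 0.441
grip_force: 40.0
clock: 52.25
eef_pos: [0.526, 0.1009, 0.1075]
eef_rot: [[-0.999, -0.04, -0.001], [-0.04, 0.999, 0.0], [0.001, 0.0, -1.0]]
ft_force: [0.8, -0.1, -2.4]
opening: 0.441
grip_force: 40.0
tool torque [-0.0242  0.0333 -0.0046] se [0.0076 0.01   0.0139] 52.7
```

A does not clearly shift either (0.033 against 0.018). A and C have now had long, steep tips, which leaves the middle one. First I'll locate the drawer from the saved picture, which costs no robot time.

```bash
python3 - <<'E'
import cv2
im=cv2.imread('pics/top.png');cv2.imwrite('pics/topc.png',cv2.resize(im[135:220,222:352],None,fx=6,fy=6,interpolation=cv2.INTER_CUBIC))
E
```

View pics/topc.png

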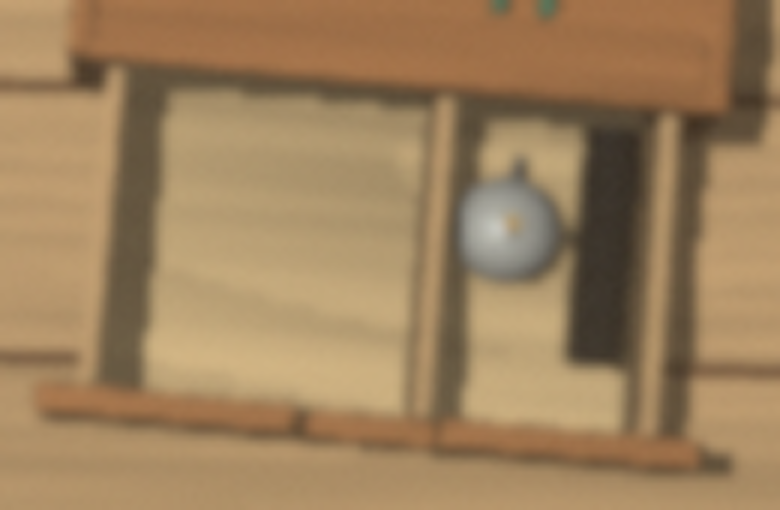

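```bash
python3 - <<'E'
from h import *
P=lambda u,v,z: pix('top',222+u/6,135+v/6,z)
a,b=P(40,410,.078),P(695,468,.078);d=(b-a)[:2];print('front',a.round(3),b.round(3),np.linalg.norm(d))
i1,i2=P(45,385,.078),P(695,440,.078);print('inner',i1.round(3),i2.round(3))
l1,l2=P(127,70,.066),P(102,383,.066);r1,r2=P(435,95,.066),P(410,410,.066)
print(l1.round(3),l2.round(3),r1.round(3),r2.round(3))
for p,q in((l2,l1),(r2,r1)): print(np.degrees(np.arctan2((q-p)[1],(q-p)[0])))
print('front yaw',np.degrees(np.arctan2(d[1],d[0]))+90)
yaw=np.radians(-4.2);X=np.array([np.cos(yaw),np.sin(yaw)]);Y=np.array([-X[1],X[0]])
mid=(l1+l2+r1+r2)[:2]/4; mouter=(a+b)[:2]/2
ybay=mid@Y; xo=mouter@X; ins=((i1+i2)[:2]/2)@X
print('widths',(l1-r1)[:2]@Y,'outer-inner',ins-xo)
bay=X*(xo+.089)+Y*ybay; tgt=X*(xo+.089-.008)+Y*ybay; print('bay',bay.round(3),'tgt',tgt.round(3))
n=P(367,438,.058);print('notch',n.round(3),'front mid',mouter.round(3))
c1=P(70,60,.09);c2=P(722,108,.09);print('carc',c1.round(3),c2.round(3),(((c1+c2)/2)[:2]@X)-xo)
s=manip.get_state();print(s['clock'])
E
```

```text
front [ 0.447 -0.053  0.078] [ 0.426 -0.366  0.078] 0.31378533601833325
inner [ 0.459 -0.055  0.078] [ 0.439 -0.366  0.078]
[ 0.615 -0.09   0.066] [ 0.461 -0.082  0.066] [ 0.606 -0.241  0.066] [ 0.451 -0.231  0.066]
-3.2360186210395994
-3.9805192029786403
front yaw -3.9253614744344674
widths 0.15105478194378205 outer-inner 0.012710343597153784
bay [ 0.529 -0.161] tgt [ 0.521 -0.16 ]
notch [ 0.438 -0.211  0.058] front mid [ 0.436 -0.209]
carc [ 0.614 -0.063  0.09 ] [ 0.598 -0.377  0.09 ] 0.1701450018113677
52.7
```

```bash
python3 -m inch '[[-0.8,[0,0,4],[0,0,0]],[-0.8,[0,0,7.5],[0,0,0]],[-0.8,[0,0,9.6],[0,0,0]],[-0.8,[0,0,10.4],[0,0,0]],[-0.8,[0,0,10.4],[0,0,0]],[0.6,[0,0,10.4],[0,0,0]],[0.6,[0,0,10.4],[0,0,0]],[0.6,[0,0,9.5],[0,0,0]],[0.6,[-0.5,0,5],[0,0,0]],[0.6,[-1,2.5,2],[0,0,0]]]' 40
python3 -m inch '[[0.6,[-0.8,4,0],[0,0,0]],[0.6,[-1.3,8.1,0],[0,0,0]],[0.6,[-1.3,8.1,2],[0,0,0]],[0.6,[-1.3,8.1,5],[0,0,0]]]'
```

```text
clock: 53.7
eef_pos: [0.5395, 0.1247, 0.0893]
eef_rot: [[-0.999, -0.037, 0.003], [-0.037, 0.999, -0.001], [-0.003, -0.001, -1.0]]
ft_force: [1.7, 0.0, 0.2]
opening: 0.795
grip_force: 0.0
clock: 54.1
eef_pos: [0.5507, 0.21, 0.039]
eef_rot: [[-0.999, -0.042, 0.007], [-0.042, 0.999, 0.002], [-0.007, 0.002, -1.0]]
ft_force: [-0.2, -0.2, -0.2]
opening: 0.802
grip_force: 0.0
```

```bash
python3 -m inch '[[0.6,[0.3,0,2],[0,0,0]],[0.6,[0.3,0,3.2],[0,0,0]],[-0.8,[0.3,0,3.5],[0,0,0]],[-0.8,[0.3,0,3.5],[0,0,0]],[-0.8,[0.3,0,3.5],[0,0,0]],[-0.8,[0.3,0,3.5],[0,0,0]],[-0.8,[0.3,0,3.5],[0,0,0]],[-0.8,[0.3,0,2.8],[0,0,0]],[-0.8,[0.3,0,0],[0,0,0]],[-0.8,[0.3,0,-4],[0,0,0]]]' 40
python3 -m inch '[[-0.8,[0.6,0,-3],[0,8,0]],[-0.8,[1.1,0,-5],[0,16,0]],[-0.8,[1.6,0,-5],[0,24,0]],[-0.8,[2,0,-5],[0,32,0]],[-0.8,[2.4,0,-5],[0,38,0]],[-0.8,[2.4,0,-5],[0,38,0]],[-0.8,[2.4,0,-5],[0,38,0]],[-0.8,[2.4,0,-5],[0,38,0]],[-0.8,[2.4,0,-5],[0,38,0]],[-0.8,[2.2,0,-5],[0,35,0]]]' 40
python3 -m inch '[[-0.8,[0,0,0],[0,-5,0]],[-0.8,[0,0,0],[0,-11,0]],[-0.8,[0,0,0],[0,-18,0]],[-0.8,[0,0,0],[0,-25,0]],[-0.8,[0,0,0],[0,-31,0]],[-0.8,[0,0,0],[0,-35,0]],[-0.8,[0,0,0],[0,-35,0]]]' 40
python3 meas.py
```

```text
clock: 55.1
eef_pos: [0.5423, 0.2068, 0.0751]
eef_rot: [[-0.999, -0.039, -0.007], [-0.039, 0.999, -0.002], [0.007, -0.001, -1.0]]
ft_force: [0.9, -0.3, -2.9]
opening: 0.444
grip_force: 40.0
clock: 56.1
eef_pos: [0.5231, 0.2067, 0.1265]
eef_rot: [[-0.82, -0.039, -0.571], [-0.032, 0.999, -0.022], [0.572, -0.0, -0.821]]
ft_force: [0.2, 0.3, -2.9]
opening: 0.444
grip_force: 40.0
clock: 56.8
eef_pos: [0.5185, 0.2067, 0.129]
eef_rot: [[-0.999, -0.041, 0.001], [-0.041, 0.999, 0.001], [-0.001, 0.0, -1.0]]
ft_force: [0.9, 0.4, -2.7]
opening: 0.448
grip_force: 40.0
tool torque [-0.0407  0.0124  0.0085] se [0.0116 0.0131 0.0088] 57.25
```

No shift on B either (0.012). The best remaining evidence is A: after its long steep tip it read the highest of all. I'll put B back and take A.

```bash
python3 -m inch '[[-0.8,[0,0,4],[0,0,0]],[-0.8,[0,0,8.5],[0,0,0]],[-0.8,[0,0,11.5],[0,0,0]],[-0.8,[0,0,12.5],[0,0,0]],[-0.8,[0,0,12.6],[0,0,0]],[0.6,[0,0,12.6],[0,0,0]],[0.6,[0,0,12.6],[0,0,0]],[0.6,[0,0,11.5],[0,0,0]],[0.6,[0,0,7],[0,0,0]],[0.6,[-0.1,-3,4.5],[0,0,0]]]' 40
python3 -m inch '[[0.6,[-0.1,-4,-0.3],[0,0,0]],[0.6,[-0.2,-7.6,-0.3],[0,0,0]],[0.6,[-0.2,-7.6,2],[0,0,0]],[0.6,[-0.2,-7.6,5],[0,0,0]]]'
```

```text
clock: 58.25
eef_pos: [0.5272, 0.1793, 0.0848]
eef_rot: [[-0.999, -0.042, 0.005], [-0.042, 0.999, 0.003], [-0.005, 0.002, -1.0]]
ft_force: [0.5, 0.1, 0.2]
opening: 0.793
grip_force: 0.0
clock: 58.65
eef_pos: [0.5332, 0.0998, 0.0337]
eef_rot: [[-0.999, -0.037, 0.007], [-0.037, 0.999, 0.0], [-0.007, 0.0, -1.0]]
ft_force: [0.9, 0.0, 0.0]
opening: 0.798
grip_force: 0.0
```

```bash
python3 -m inch '[[0.6,[0.1,0,2],[0,0,0]],[0.6,[0.1,0,3],[0,0,0]],[-0.8,[0.1,0,3.1],[0,0,0]],[-0.8,[0.1,0,3.1],[0,0,0]],[-0.8,[0.1,0,3.1],[0,0,0]],[-0.8,[0.1,0,3.1],[0,0,0]],[-0.8,[0.1,0,3.1],[0,0,0]],[-0.8,[0.1,0,3.1],[0,0,0]]]' 40
python3 -m inch '[[-0.8,[0,0,-3],[0,0,0]],[-0.8,[0,0,-7],[0,-6,0]],[-0.8,[-0.8,0,-10],[0,-14,0]],[-0.8,[-1.3,-2,-12],[0,-22,0]],[-0.8,[-1.6,-4,-13.5],[0,-26,0]],[-0.8,[-1.6,-5,-13.5],[0,-26,0]],[-0.8,[-1.6,-5,-13.5],[0,-26,0]],[-0.8,[-1.6,-5,-13.5],[0,-26,0]],[-0.8,[-1.2,-6,-13.5],[0,-20,0]],[-0.8,[-0.8,-8,-13.5],[0,-14,0]]]' 40
python3 - <<'E'
from h import *
rel([.521,-.160,.11],down(176.2));rel([.521,-.160,.018],down(176.2))
E
```

```text
clock: 59.45
eef_pos: [0.5299, 0.101, 0.0014]
eef_rot: [[-0.999, -0.039, 0.002], [-0.039, 0.999, 0.0], [-0.002, 0.0, -1.0]]
ft_force: [-0.8, -0.0, 4.3]
opening: 0.442
grip_force: 40.0
clock: 60.45
eef_pos: [0.5386, 0.0227, 0.1348]
eef_rot: [[-0.971, -0.041, 0.236], [-0.04, 0.999, 0.011], [-0.236, 0.001, -0.972]]
ft_force: [1.1, 0.7, -2.2]
opening: 0.444
grip_force: 40.0
shift cm [  3.03 -18.18   1.8 ] turn [ 0.8 13.6  6.1]
shift cm [  5.2  -18.19  10.74] turn [ 0.8 13.6  6.1]
```

```bash
python3 -m inch '[[-0.8,[0.6,-4,0.2],[0,3,1]],[-0.8,[1.2,-8.5,0.6],[0.2,6,2.5]],[-0.8,[2,-13,1],[0.5,10,4.5]],[-0.8,[2.7,-17,1.5],[0.8,13,6]],[-0.8,[3,-18.2,1.8],[0.8,13.6,6.1]],[-0.8,[3,-18.2,1.8],[0.8,13.6,6.1]]]' 40
python3 - <<'E'
from h import *
rel([.521,-.160,.016],down(176.2));s=manip.get_state();print(s['eef_pos'])
manip.capture('wrist');m=manip.camera_model('wrist')
for r in manip.search_frame('wrist','bay')[:2]: print(r['p'],world('wrist',r['xyz'],m))
E
```

```text
clock: 61.05
eef_pos: [0.5233, -0.1626, 0.1091]
eef_rot: [[-0.998, 0.07, 0.005], [0.07, 0.998, -0.0], [-0.005, 0.0, -1.0]]
ft_force: [1.1, 0.5, -3.4]
opening: 0.441
grip_force: 40.0
shift cm [0.29 0.24 9.3 ] turn [ 0.   0.3 -0.2]
[ 0.52328834 -0.16263217  0.1090536 ]
0.7 [ 0.49720813 -0.21983034  0.03793861]
0.61 [ 0.48711295 -0.22572053  0.02374731]
```

```bash
python3 -m inch '[[-0.8,[0.1,0.1,3.5],[0,0,0]],[-0.8,[0.1,0.1,6.5],[0,0,0]],[-0.8,[0.1,0.1,8.3],[0,0,0]],[-0.8,[0.1,0.1,9.1],[0,0,0]],[-0.8,[0.1,0.1,9.2],[0,0,0]],[-0.8,[0.1,0.1,9.3],[0,0,0]]]' 40
python3 -m inch '[[0.3,[0,0,0],[0,0,0]],[0.3,[0,0,0],[0,0,0]],[0.3,[0,0,-0.5],[0,0,0]],[0.3,[0,0,-4.5],[0,0,0]],[0.3,[0,0,-9],[0,0,0]]]'
python3 - <<'E'
from h import *
yaw=np.radians(-3.9);X=np.array([np.cos(yaw),np.sin(yaw)])
p=np.array([.436,-.209])
for d,z in((-.05,.12),(-.05,.015),(.0,.015),(.165,.015)):
    q=p+X*d; rel([q[0],q[1],z],down(176.1))
E
```

```text
clock: 61.75
eef_pos: [0.5233, -0.1601, 0.0188]
eef_rot: [[-0.998, 0.067, 0.009], [0.067, 0.998, -0.002], [-0.009, -0.001, -1.0]]
ft_force: [-0.5, 0.4, -2.4]
opening: 0.445
grip_force: 40.0
clock: 62.25
eef_pos: [0.5207, -0.1601, 0.1083]
eef_rot: [[-0.998, 0.068, 0.004], [0.068, 0.998, 0.0], [-0.004, 0.001, -1.0]]
ft_force: [0.4, -0.2, 0.3]
opening: 0.65
grip_force: 0.0
shift cm [13.11 -5.45 -1.23] turn [ 0.   0.2 -0. ]
shift cm [13.16 -5.46  9.27] turn [ 0.   0.2 -0. ]
shift cm [ 8.16 -5.46  9.29] turn [ 0.   0.2 -0. ]
shift cm [-8.34 -5.46  9.36] turn [ 0.   0.2 -0. ]
```

```bash
python3 -m inch '[[0,[4.5,-2,-1],[0,0,0]],[0,[9,-4,-1],[0,0,0]],[0,[13.2,-5.5,0],[0,0,0]],[0,[13.2,-5.5,3.5],[0,0,0]],[0,[13.2,-5.5,7.5],[0,0,0]],[0,[13.2,-5.5,9.8],[0,0,0]],[0,[12,-5.5,9.8],[0,0,0]],[0,[10.3,-5.5,9.8],[0,0,0]],[0,[9.6,-5.5,9.8],[0,0,0]]]'
python3 -m inch '[[0,[-0.8,0,0],[0,0,0]],[0,[-1.8,0,0],[0,0,0]],[0,[-2.9,0,0],[0,0,0]],[0,[-4,0,0],[0,0,0]]]'
```

```text
clock: 63.15
eef_pos: [0.4266, -0.2106, 0.0109]
eef_rot: [[-0.998, 0.068, 0.011], [0.068, 0.998, -0.004], [-0.011, -0.003, -1.0]]
ft_force: [1.2, 0.3, 0.8]
opening: 0.498
grip_force: 0.0
clock: 63.55
eef_pos: [0.4633, -0.2115, 0.0097]
eef_rot: [[-0.998, 0.068, 0.006], [0.068, 0.998, -0.001], [-0.006, -0.0, -1.0]]
ft_force: [-3.7, 0.2, 1.9]
opening: 0.503
grip_force: 1.6
```

```bash
python3 -m inch '[[0,[-1.2,0,0],[0,0,0]],[0,[-2.4,0,0],[0,0,0]],[0,[-3.6,0,0],[0,0,0]],[0,[-4.8,0,0],[0,0,0]],[0,[-6,0,0],[0,0,0]],[0,[-7.2,0,0],[0,0,0]],[0,[-8.2,0,0],[0,0,0]],[0,[-9,0,0],[0,0,0]]]'
python3 -m inch '[[0,[-0.6,0,0],[0,0,0]],[0,[-1,0,0],[0,0,0]]]'
```

```text
clock: 64.35
eef_pos: [0.5535, -0.2178, 0.0097]
eef_rot: [[-0.998, 0.068, 0.006], [0.068, 0.998, -0.001], [-0.007, -0.0, -1.0]]
ft_force: [-2.9, 0.1, -0.1]
opening: 0.502
grip_force: 1.5
clock: 64.55
eef_pos: [0.563, -0.2184, 0.0098]
eef_rot: [[-0.998, 0.068, 0.006], [0.068, 0.998, -0.001], [-0.006, -0.0, -1.0]]
ft_force: [-3.4, -0.8, -2.6]
opening: 0.499
grip_force: 1.3
```

```bash
python3 -m inch '[[0,[-0.5,0,0],[0,0,0]],[0,[-1.0,0,0],[0,0,0]]]'
python3 -m inch '[[0,[-0.4,0,0],[0,0,0]],[0,[-0.8,0,0],[0,0,0]]]'
```

```text
clock: 64.75
eef_pos: [0.5724, -0.219, 0.01]
eef_rot: [[-0.998, 0.068, 0.006], [0.068, 0.998, -0.0], [-0.006, -0.0, -1.0]]
ft_force: [-3.2, -0.3, -1.9]
opening: 0.497
grip_force: 1.4
clock: 64.95
eef_pos: [0.5807, -0.2195, 0.0101]
eef_rot: [[-0.998, 0.068, 0.006], [0.068, 0.998, -0.0], [-0.006, -0.0, -1.0]]
ft_force: [-2.1, 0.1, -1.3]
opening: 0.504
grip_force: 1.4
```

```bash
python3 -m inch '[[0,[-0.3,0,0],[0,0,0]],[0,[-0.6,0,0],[0,0,0]]]'
python3 -m inch '[[0,[-0.2,0,0],[0,0,0]],[0,[-0.4,0,0],[0,0,0]]]'
```

```text
clock: 65.15
eef_pos: [0.5844, -0.2197, 0.0102]
eef_rot: [[-0.998, 0.068, 0.002], [0.068, 0.998, -0.0], [-0.002, -0.0, -1.0]]
ft_force: [-10.9, -0.1, 5.3]
opening: 0.503
grip_force: 5.4
clock: 65.35
eef_pos: [0.5842, -0.2197, 0.0103]
eef_rot: [[-0.998, 0.068, -0.006], [0.068, 0.998, 0.001], [0.006, 0.0, -1.0]]
ft_force: [-18.6, -0.7, 9.2]
opening: 0.499
grip_force: 8.9
```

The drawer is home: the TCP stopped at x = 0.584, as predicted, and the force rose against the stop. I'll back off and take a quick check.

```bash
python3 -m inch '[[0,[1,0,0],[0,0,0]],[0,[3,0,0],[0,0,0]],[0,[5,0,0],[0,0,0]],[0,[5,0,-3],[0,0,0]],[0,[5,0,-6],[0,0,0]],[0,[5,0,-6],[0,0,0]]]'
python3 - <<'E'
from h import *
snap('top','end.png');s=manip.get_state();print(s['clock'],s['ft_force'])
for r in manip.search_frame('top','dynamo_a')[:4]: print(round(r['p'],2),world('top',r['xyz']).round(3))
print(manip.sign_off())
E
```

```text
clock: 65.95
eef_pos: [0.5453, -0.2191, 0.0751]
eef_rot: [[-0.998, 0.068, 0.019], [0.068, 0.998, -0.007], [-0.019, -0.005, -1.0]]
ft_force: [0.1, -0.8, 0.1]
opening: 0.504
grip_force: 0.0
66.0 [ 0.56774971  0.74169545 -0.70344683]
0.94 [0.537 0.301 0.051]
0.7 [0.528 0.2   0.043]
the job is handed in; nothing more can be done
None
```

I handed the job in at 66 s, but I never clearly felt the loose rotor: I put the dynamo nearest the drawer in the bay as a best guess (0.033 against about 0.018 N m, where 0.05 was expected), left the other two lying on the mat, and pushed the drawer fully home.

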